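Spring check of a tilting mirror mount

TASK

Check both springs of the mirror mount: with a fingertip, press the blue corner pad down until its pointer stands in the red band of its scale, keep it there for a second, then let it spring back up; after that do the same with the yellow pad. Press gently and never push a pointer past its red band. Nothing is to be lifted, and the other things on the desk stay where they are.

Things in the scene. Friction and masses are not known exactly. Their poses are not given: they have to be found in the camera images.
- mount: Dark steel base of the tilting mirror mount, fixed to the desk, 140x140x12 mm; origin at the centre of its underside, z up; its parts are given in this frame. Turned differently in each run, its +x+y corner roughly away from the robot. Two white scale posts, 30 mm wide with black ticks, stand beyond the sprung corners; they are its highest parts, 75 mm above the desk.
- tilt_plate: Aluminium plate, 134x134x8 mm, lying level above the base, with a round 62 mm mirror in a black ring in its middle. It pivots on a pillar at the mount's corner (+55, +55) mm, 56 mm above the desk (origin of this body), and stands on sprung plungers under the two neighbouring corners.
- blue_pad: Blue round press pad, 26 mm across, 6 mm proud of the plate, on its sprung corner at (-55, +55) mm of the mount, at the robot's left; 110 mm from the pivot. Origin at the centre of its flat top, 66 mm above the desk at rest. Pressed down it leaves the yellow pad's height unchanged. Spring: about 4 N at 10 mm down, 7.5 N at 18 mm; hard stop at 24 mm. It springs back by itself.
- yellow_pad: Yellow round press pad, the same as the blue one, on the plate's corner at (+55, -55) mm of the mount, the corner at the robot's right; pressing it tilts the plate about the mount's x axis through the pivot, 110 mm away. Same spring and stop. Origin at the centre of its flat top.
- blue_pointer (a point): Point of the black pointer needle (3.5 mm high) that runs out from the blue pad's corner across its scale post; this point is 162 mm from the pivot, so it sinks 162/110 = 1.47 times as far as the pad. 56 mm above the desk at rest.
- yellow_pointer (a point): The same point of the needle that runs out from the yellow pad's corner, 162 mm from the pivot, 56 mm above the desk at rest.
- blue_mark: Red clip fixed on the blue pad's scale post, 34 mm wide, with a 14x12 mm thumb tab at its outer end: the red band, 12 mm high (tab too), which the needle passes in front of. Origin at the middle of the band's height. Set anew for each run, 14 to 26 mm below the needle's rest height; the needle is in the band when its point is within 6 mm above or below this height.
- yellow_mark: The same red clip on the yellow pad's scale post, set independently of the other. Origin at the middle of the 12 mm high band.
- blue_axis (a joint): Tilt of the plate by the blue pad, rad: 0 at rest, positive as the blue pad goes down (pad drop = 110 mm x sine), stop at 0.22; negative if the corner is lifted.
- yellow_axis (a joint): Tilt of the plate by the yellow pad, rad: 0 at rest, positive as the yellow pad goes down, stop at 0.22; negative if the corner is lifted.
- screw_tin: Bystander: round white tin, 50 mm across, 18 mm high, loose on the desk, in front of or behind the mount. Origin at its underside.
- gel_box: Bystander: small clear box, 59x54x18 mm, loose, in front of or behind the mount (the other side from the tin). Origin at its underside.
- hex_keys: Bystander: hex keys in a red holder, 67x52x17 mm, loose at the right of the mount. Origin at its underside.
- driver_red: Bystander: screwdriver with red handle, 20x153x18 mm, loose at the left of the mount. Origin at its underside.
- multimeter: Bystander: orange and black multimeter, 132x68x39 mm, loose at the far left of the mount. Origin at its underside.

How it is judged:
By the outcome, as a careful person would: the job done as asked, in the order asked, and still so for the second after the job is handed in, with the robot touching nothing.
It also fails if it takes over 51 s, if anything falls off the work surface, if the arm or the gripper's body presses on something with over 40 N, if the wrist force passes 120 N, or if a joint passes its speed limit or range.

ROBOT

A 6-joint arm with a two-finger parallel gripper is mounted at the origin on a cart in front of the work surface, level with it; the furniture and walls round the work are solid. World frame = base frame: x ahead of the robot, y to its left, z up, the work surface at z = 0. Lengths are in m, angles in rad, forces in N, time in s.
With the tool pointing down it reaches from about 0.35 to 0.975 m from the base axis. Payload 17.4 kg.
Tool frame: the origin (TCP) lies midway between the tips of the shut fingers; the grasp point (between the pads) lies bot.hold_point_z behind it (bot.hold_point_z is the distance from the TCP to the grasp point, in m); z points along the fingers, y is the line along which they close (so a half turn about z gives the same grasp; the last joint's range is limited). The gripper opens to 85 mm and grips with 20 to 120 N. Pads are 22 mm wide; open, the fingers measure 114 mm over their backs; the gripper's body (76 mm by 85 mm) begins 54 mm behind the grasp point. The pads swing forward as they close: fully open they stand 13 mm farther back than shut.
Start: joints at [1.073, 0.116, 1.442, -0, 1.584, -0.038], TCP at [0.3, 0.605, 0.231] pointing down, gripper open.
Joint ranges: [-2.83, 2.83], [-0.83, 2.19], [0.07, 2.5], [-1.14, 4.28], [0.01, 3], [-2.97, 2.97]. Speed limits (rad/s): [1.89, 1.89, 2.22, 3.14, 3.14, 3.14].

INTERFACE

Orientations are given as a 3x3 rotation matrix whose columns are the frame's x, y, z axes.
In Python, from bench import bot gives the robot as it stands. The module is installed in compiled form; this text tells all that it offers. Calls block until the motion is done:
- bot.movep(position, orientation): joint-space move of the TCP to a pose.
- bot.movel(position, max_speed=0.15, orientation=None): straight line of the TCP; orientation=None keeps the orientation; max_speed is the mean speed in m/s.
- bot.set_joints(angles): joint-space move.
- bot.move_gripper(opening, squeeze=None): opening from 0.0 (shut) to 1.0 (fully open); squeeze is the grip in N (None keeps the last); returns when the fingers have stopped.
- bot.dwell(seconds).
- bot.inverse_kinematics(position, orientation): joint angles nearest the present ones, or None.
- bot.state(): the state.
- bot.grab_frame(name): name is "scene" or "top" or "wrist"; returns the picture (400x640x3 uint8, red, green, blue); there is no depth.
- bot.camera_params(name): a dict with "intrinsics" (3x3 intrinsics, pixels), "world_from_camera" (4x4, takes a point from camera to world coordinates). Camera axes: x right, y up, looking along -z (the intrinsics and any distortion apply to the point x, -y, -z); pixel columns grow to the right and rows downward; lengths in m; the calibration is good to about 2 mm. A picture is of the moment at which its call begins: read the wrist's pose just before it. camera_params takes no time and is no camera call; for the wrist camera it gives the pose at the moment of the call.
A pose or a line that the arm cannot do raises bot.PlanningError and nothing moves.
- bot.sign_off(): hands the job in; it is judged then, once.
The state is a dict: "time_s": time; "joints": joint angles; "qvel": joint speeds; "effort": joint torques, N m; "tool_pos": TCP position; "eef_rot": TCP orientation; "ft_force": force on the tool from outside, world axes, zero at the start; "ft_torque": the same for the moment, N m; "grip_width": opening from 0.0 (shut) to 1.0 (fully open); "gripper_force": force on a finger pad.
Only numpy, scipy, OpenCV 4.12 (cv2) and the standard library are available. Lean on these libraries where they do the work, as an engineer would, in place of code of your own. Each camera call takes 0.05 s, during which the arm holds its last target. There are 200 camera calls.

## Working session

There is one attempt and no reset: what is moved stays moved. The work goes in short steps, each a Python script; the robot and the scene stay as the last script left them, time stands still between calls to the robot, and variables do not carry over. Pictures are saved under pics/ and viewed, at most 10 in all, crops included, and the job is handed in when it is done.

```bash
mkdir -p pics; python3 - <<'E'
from bench import bot
import cv2
for n in("scene","top"):
    cv2.imwrite(f"pics/{n}0.png",bot.grab_frame(n)[:,:,::-1]); p=bot.camera_params(n); print(n,p["intrinsics"].round(1).tolist() if hasattr(p["intrinsics"],'round') else p["intrinsics"],p["world_from_camera"],[k for k in p])
print(bot.state()["time_s"],bot.hold_point_z)
E
```

```text
scene [[417.1, 0.0, 319.5], [0.0, 417.1, 198.6], [0.0, 0.0, 1.0]] [[ 0.91601582  0.2611858  -0.30446181  0.20471239]
 [-0.40109263  0.60827405 -0.68492875 -0.71439873]
 [ 0.00630255  0.74952296  0.66194835  0.813154  ]
 [ 0.          0.          0.          1.        ]] ['intrinsics', 'world_from_camera']
top [[367.2, 0.0, 315.3], [0.0, 367.2, 193.1], [0.0, 0.0, 1.0]] [[ 0.02687526  0.98279957 -0.18270939  0.37114797]
 [-0.99948987  0.02326371 -0.02188165  0.02229065]
 [-0.01725477  0.18320426  0.98292343  0.95670308]
 [ 0.          0.          0.          1.        ]] ['intrinsics', 'world_from_camera']
0.1 0.0187
```

View pics/scene0.png

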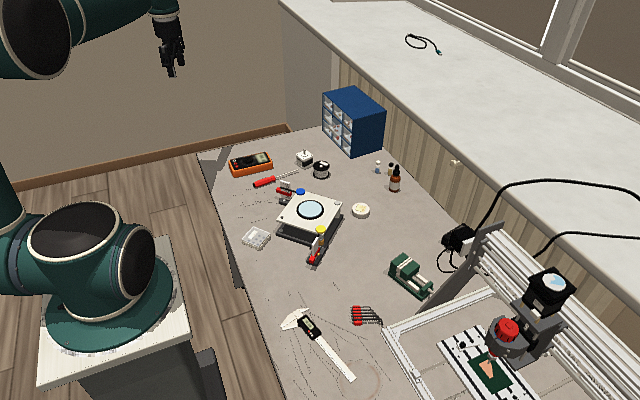

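View pics/top0.png

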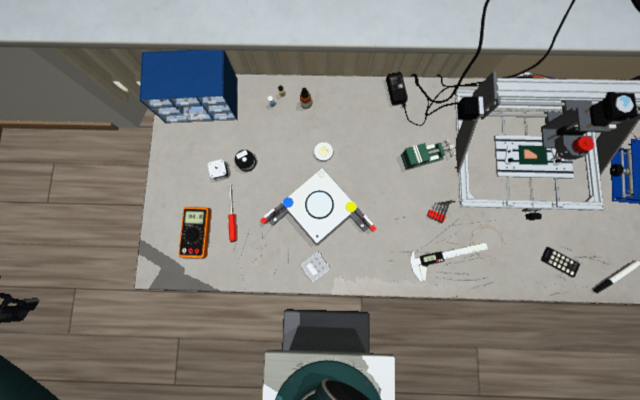

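The scene shows the mount near the middle of the desk. In the top view the blue pad is at (288,202), yellow at (351,207), and the red tabs at about (264,220) and (374,228).

```bash
cat > h.py <<'E'
from bench import bot
import numpy as np, cv2
def ray(p,u,v):
    K=np.array(p["intrinsics"]);T=np.array(p["world_from_camera"])
    d=np.linalg.inv(K)@[u,v,1]; return T[:3,3],T[:3,:3]@(d*[1,-1,-1])
def onplane(p,u,v,pt,n):
    o,d=ray(p,u,v); return o+d*(np.dot(np.subtract(pt,o),n)/np.dot(d,n))
def proj(p,X):
    T=np.array(p["world_from_camera"]);c=T[:3,:3].T@(np.asarray(X)-T[:3,3])*[1,-1,-1]
    q=np.array(p["intrinsics"])@c; return q[:2]/q[2]
E
python3 - <<'E'
from h import *
p=bot.camera_params("top");Z=[0,0,1]
b=onplane(p,288,202,[0,0,.066],Z);y=onplane(p,351,207,[0,0,.066],Z)
d=y-b;print(b,y,np.linalg.norm(d),"yaw deg",np.degrees(np.arctan2(d[1],d[0]))+45,(b+y)/2)
p=bot.camera_params("scene")
b2=onplane(p,300,191,[0,0,.066],Z);y2=onplane(p,321,230,[0,0,.066],Z);print(b2,y2)
s=bot.state();R=s["eef_rot"];T=np.array(bot.camera_params("wrist")["world_from_camera"])
print(R,"cam in tool",np.transpose(R)@(T[:3,3]-s["tool_pos"]),np.transpose(R)@T[:3,:3],bot.camera_params("wrist")["intrinsics"])
im=bot.grab_frame("top")[150:280,240:400,::-1]
cv2.imwrite("pics/c1.png",cv2.resize(im,None,fx=4.6,fy=4.6,interpolation=cv2.INTER_CUBIC))
E
```

```text
[0.51296129 0.10856235 0.066     ] [ 0.50430052 -0.04626047  0.066     ] 0.1550648683512915 yaw deg -48.20178306723113 [0.50863091 0.03115094 0.066     ]
[0.51157991 0.1091977  0.066     ] [ 0.50434358 -0.05098046  0.066     ]
[[-8.96150380e-01  4.43750194e-01 -5.10834833e-04]
 [ 4.43750486e-01  8.96149886e-01 -9.41766495e-04]
 [ 3.98755129e-05 -1.07064761e-03 -9.99999426e-01]] cam in tool [ 8.25653372e-02 -4.43049735e-05 -1.42320100e-01] [[-2.08502332e-04  9.46637448e-01  3.22300325e-01]
 [ 9.99999918e-01  8.59436240e-05  3.94491883e-04]
 [ 3.45741132e-04  3.22300381e-01 -9.46637388e-01]] [[288.03853522   0.         317.95696855]
 [  0.         288.03853522 197.71280061]
 [  0.           0.           1.        ]]
```

View pics/c1.png

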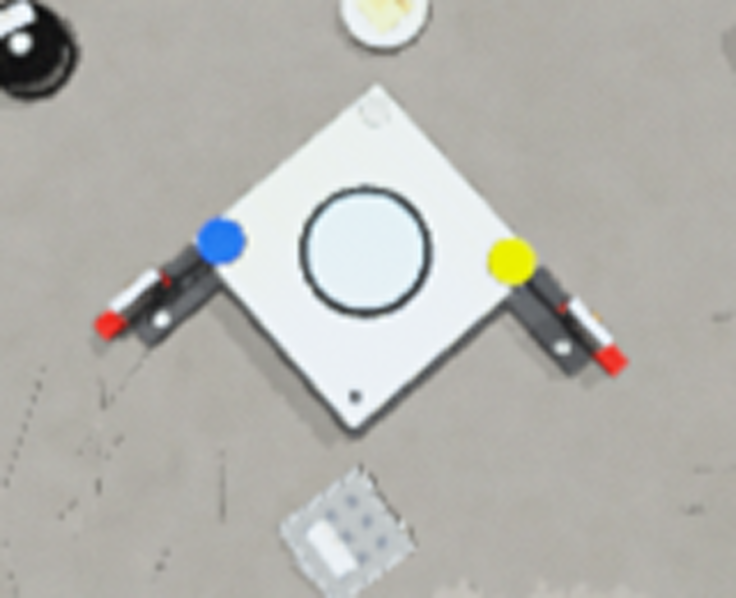

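The crop shows blue at (221,240) and yellow at (512,261), so the mount yaw is about -48°. The needles run along the faces of the posts that look inward and toward the robot. I'll take an oblique wrist view from the robot side.

```bash
python3 - <<'E'
from h import *
bot.move_gripper(0.0)
for C,t in [((.22,.03,.22),.6),((.25,.03,.22),.6),((.25,.03,.25),.5),((.27,.03,.27),.45),((.3,.03,.28),.35)]:
    z=np.array([np.sin(t),0,-np.cos(t)]);x=np.array([-np.cos(t),0,-np.sin(t)])
    R=np.stack([x,[0,1,0],z],1);P=np.array(C)-.0826*x+.1423*z
    try: bot.movep(P,R); print(C,P); break
    except bot.PlanningError as e: print(e)
p=bot.camera_params("wrist");im=bot.grab_frame("wrist")
cv2.imwrite("pics/w1.png",im[:,:,::-1]);np.save("w1.npy",np.array(p["world_from_camera"]))
print(bot.state()["time_s"],proj(p,[.512,.109,.066]),proj(p,[.504,-.048,.066]))
E
```

```text
the arm cannot take that pose within its joint ranges
the arm cannot take that pose within its joint ranges
the arm cannot take that pose within its joint ranges
the arm cannot take that pose within its joint ranges
(0.3, 0.03, 0.28) [0.42638654 0.03       0.17465062]
3.0833 [393.80411623 227.2782444 ] [241.61947169 221.66608241]
```

View pics/w1.png

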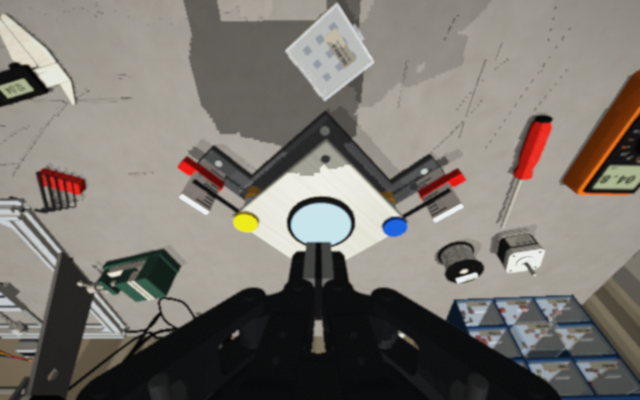

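The view shows both scales clearly, upside down: yellow pad at (246,222), blue at (395,227), clips at about (205,172) and (440,184). I'll enlarge both.

```bash
python3 - <<'E'
from h import *
im=cv2.imread("pics/w1.png")
a=im[140:240,380:480];b=im[140:240,170:270]
o=np.hstack([cv2.resize(c,None,fx=4,fy=4,interpolation=cv2.INTER_CUBIC) for c in(a,b)])
cv2.imwrite("pics/c2.png",o)
E
```

```text
(no output)
```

View pics/c2.png

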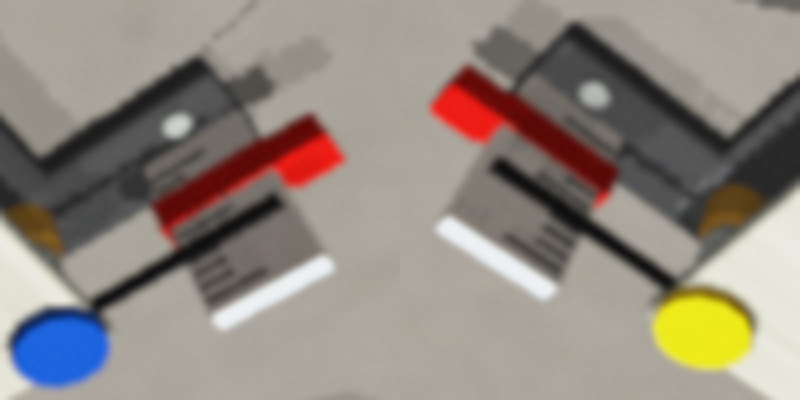

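Both enlarged crops show the needle above the dark-red band front. For blue the band runs from about (155,205) to (328,130), and for yellow from about (468,65) to (610,185). Next I'll compute heights in the mount's vertical planes.

```bash
python3 - <<'E'
from h import *
p=bot.camera_params("wrist");p["world_from_camera"]=np.load("w1.npy");Z=[0,0,1]
cv=lambda s,x,y:((380 if s=='b' else 170-100)+x/4,140+y/4)
b=onplane(p,*cv('b',60,347),[0,0,.066],Z);y=onplane(p,*cv('y',703,330),[0,0,.066],Z)
d=y-b;yaw=np.arctan2(d[1],d[0])+np.pi/4;c=(b+y)/2;print(b,y,np.linalg.norm(d),np.degrees(yaw))
R=np.array([[np.cos(yaw),-np.sin(yaw),0],[np.sin(yaw),np.cos(yaw),0],[0,0,1]]);c[2]=0
pts={'b':dict(topL=(207,314),topR=(330,257),tip=(280,202),root=(100,303),upL=(168,228),upM=(240,186),upR=(328,132),loL=(155,205),loM=(235,160),loR=(313,115)),
'y':dict(topL=(440,218),topR=(557,290),tip=(493,163),root=(670,285),upL=(455,83),upM=(530,135),upR=(605,190),loL=(468,66),loM=(543,121),loR=(618,175))}
for s in 'by':
  ax=1 if s=='b' else 0
  for off in(.050,.055,.060):
    n=R[:,ax];pt=c+R[:,ax]*off
    print(s,off,{k:tuple(((R.T@(onplane(p,*cv(s,*v),pt,n)-c))*1000)[[1-ax,2]].round(0)) for k,v in pts[s].items()})
E
```

```text
[0.51123167 0.11011516 0.066     ] [ 0.50517599 -0.04395966  0.066     ] 0.15419377988994715 -47.25076479326497
b 0.05 {'topL': (np.float64(-93.0), np.float64(85.0)), 'topR': (np.float64(-122.0), np.float64(88.0)), 'tip': (np.float64(-119.0), np.float64(65.0)), 'root': (np.float64(-70.0), np.float64(64.0)), 'upL': (np.float64(-93.0), np.float64(53.0)), 'upM': (np.float64(-113.0), np.float64(53.0)), 'upR': (np.float64(-135.0), np.float64(53.0)), 'loL': (np.float64(-92.0), np.float64(43.0)), 'loM': (np.float64(-114.0), np.float64(44.0)), 'loR': (np.float64(-135.0), np.float64(45.0))}
b 0.055 {'topL': (np.float64(-92.0), np.float64(80.0)), 'topR': (np.float64(-121.0), np.float64(83.0)), 'tip': (np.float64(-118.0), np.float64(60.0)), 'root': (np.float64(-68.0), np.float64(59.0)), 'upL': (np.float64(-92.0), np.float64(48.0)), 'upM': (np.float64(-112.0), np.float64(48.0)), 'upR': (np.float64(-135.0), np.float64(47.0)), 'loL': (np.float64(-91.0), np.float64(37.0)), 'loM': (np.float64(-114.0), np.float64(39.0)), 'loR': (np.float64(-135.0), np.float64(39.0))}
b 0.06 {'topL': (np.float64(-91.0
[... 1175 characters left out ...]
p.float64(-114.0), np.float64(42.0)), 'upR': (np.float64(-92.0), np.float64(42.0)), 'loL': (np.float64(-135.0), np.float64(34.0)), 'loM': (np.float64(-113.0), np.float64(34.0)), 'loR': (np.float64(-90.0), np.float64(34.0))}
y 0.06 {'topL': (np.float64(-122.0), np.float64(77.0)), 'topR': (np.float64(-91.0), np.float64(77.0)), 'tip': (np.float64(-118.0), np.float64(52.0)), 'root': (np.float64(-64.0), np.float64(53.0)), 'upL': (np.float64(-135.0), np.float64(36.0)), 'upM': (np.float64(-113.0), np.float64(35.0)), 'upR': (np.float64(-90.0), np.float64(36.0)), 'loL': (np.float64(-134.0), np.float64(27.0)), 'loM': (np.float64(-112.0), np.float64(28.0)), 'loR': (np.float64(-89.0), np.float64(28.0))}
```

Blue band is about 17 mm below needle rest and yellow about 23 mm, so the pad drops are about 11.8 and 15.6 mm. I'll press blue short of that first, with the wrist camera facing the scale, and check by force and picture.

```bash
cat >> h.py <<'E'
yaw=np.radians(-47.6);mx=np.array([np.cos(yaw),np.sin(yaw),0]);my=np.array([-np.sin(yaw),np.cos(yaw),0]);ez=np.array([0,0,1.])
PAD=dict(b=np.array([.5119,.1093,0]),y=np.array([.5048,-.0463,0]))
def ori(s,a):
    r=-mx if s=='b' else -my; x=-my if s=='b' else -mx
    z=-(ez*np.cos(a)+r*np.sin(a)); return np.stack([x,np.cross(z,x),z],1)
def at(s,d): return PAD[s]+ez*(.066-d)
def shot(n):
    im=bot.grab_frame("wrist");cv2.imwrite(f"pics/{n}.png",im[:,:,::-1])
def press(s,a,drops,speed=.02):
    for d in drops:
        bot.movel(at(s,d),speed);bot.dwell(.15);q=bot.state()
        print(d,"z",round(q["tool_pos"][2]*1e3,2),"xyerr",np.round((np.array(q["tool_pos"])-at(s,d))[:2]*1e3,1),"F",np.round(q["ft_force"],2),"t",round(q["time_s"],2))
E
python3 - <<'E'
from h import *
a=.107
bot.movel(np.array(bot.state()["tool_pos"])+[0,0,.03],.15)
bot.movep(at('b',-.05),ori('b',a)); print(bot.state()["grip_width"],bot.state()["time_s"],bot.state()["ft_force"])
bot.movel(at('b',-.006),.1)
press('b',a,[-.003,.003,.007,.0100]);shot("p1")
im=cv2.imread("pics/p1.png");print(proj(bot.camera_params("wrist"),PAD['b']-mx*.052+ez*.04))
E
```

```text
-0.005621443331411503 4.2583 [ 0.11377095 -0.15517327  0.78016079]
-0.003 z 69.13 xyerr [0.1 0. ] F [-0.09  0.04 -0.32] t 5.3
0.003 z 63.08 xyerr [0.  0.1] F [-0.12  0.47  0.83] t 5.9
0.007 z 59.1 xyerr [0. 0.] F [-0.12  1.56  3.56] t 6.4
0.01 z 56.04 xyerr [ 0. -0.] F [-1.57  2.45  3.78] t 6.85
[408.59881085 247.01586623]
```

View pics/p1.png

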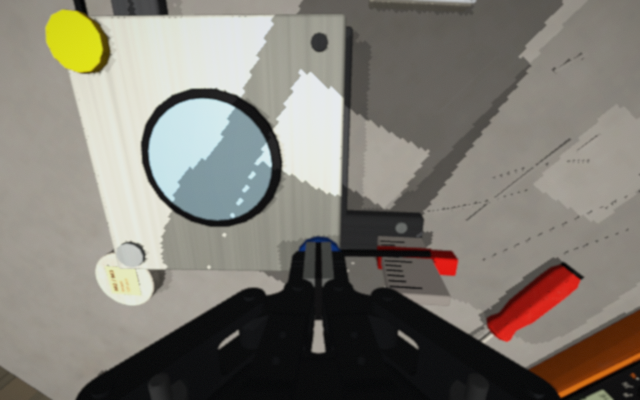

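The needle (about (370–435,252)) lies over the red band at (378–455,250–272). I'll enlarge it.

```bash
python3 - <<'E'
import cv2
im=cv2.imread("pics/p1.png")[215:315,350:470]
cv2.imwrite("pics/p1c.png",cv2.resize(im,None,fx=5,fy=5,interpolation=cv2.INTER_CUBIC))
E
```

```text
(no output)
```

View pics/p1c.png

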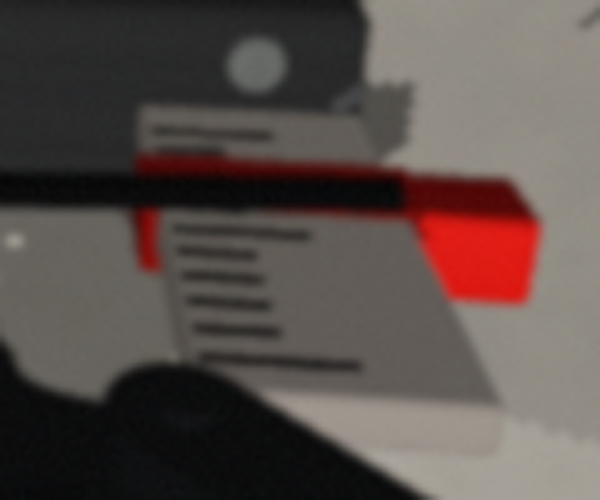

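```bash
python3 - <<'E'
from h import *
p=bot.camera_params("wrist");M=np.stack([mx,my,ez],1)
c=(PAD['b']+PAD['y'])/2
pts=dict(needle=(370,190),needU=(370,207),needL=(370,173),lo=(300,163),loR=(510,181),upL=(180,207),upR=(412,219),tabup=(535,220),top=(330,393))
for off in(.054,.056,.058,.060,.062):
    print(off,{k:tuple(float(t) for t in (M.T@(onplane(p,350+u/5,215+v/5,c+my*off,my)-c)*1e3)[[0,2]].round(1)) for k,(u,v) in pts.items()})
print(bot.state()["time_s"])
E
```

```text
0.054 {'needle': (-113.9, 48.3), 'needU': (-113.0, 52.1), 'needL': (-114.8, 44.3), 'lo': (-107.3, 42.7), 'loR': (-130.3, 44.5), 'upL': (-92.2, 54.4), 'upR': (-116.9, 54.2), 'tabup': (-130.1, 53.0), 'top': (-101.7, 85.7)}
0.056 {'needle': (-115.0, 44.6), 'needU': (-114.0, 48.6), 'needL': (-115.9, 40.5), 'lo': (-108.2, 38.9), 'loR': (-131.7, 40.7), 'upL': (-92.7, 50.9), 'upR': (-118.1, 50.7), 'tabup': (-131.6, 49.5), 'top': (-102.5, 83.0)}
0.058 {'needle': (-116.0, 41.0), 'needU': (-115.1, 45.0), 'needL': (-117.0, 36.8), 'lo': (-109.1, 35.1), 'loR': (-133.2, 37.0), 'upL': (-93.2, 47.4), 'upR': (-119.2, 47.2), 'tabup': (-133.1, 46.0), 'top': (-103.3, 80.2)}
0.06 {'needle': (-117.1, 37.3), 'needU': (-116.2, 41.5), 'needL': (-118.1, 33.0), 'lo': (-110.0, 31.3), 'loR': (-134.7, 33.3), 'upL': (-93.8, 43.9), 'upR': (-120.4, 43.7), 'tabup': (-134.6, 42.4), 'top': (-104.1, 77.5)}
0.062 {'needle': (-118.2, 33.7), 'needU': (-117.2, 37.9), 'needL': (-119.2, 29.3), 'lo': (-110.9, 27.6), 'loR': (-136.2, 29.5), 'upL': (-94.3, 40.4), 'upR': (-121.5, 40.2), 'tabup': (-136.0, 38.9), 'top': (-104.8, 74.8)}
6.9
```

Blue band centre comes out at 37–38 mm height, so the pad drop is 12.4 mm. I'll hold blue, release it, then start yellow short of its target and check.

```bash
python3 - <<'E'
from h import *
press('b',.107,[.0124]);bot.dwell(1.5)
bot.movel(at('b',0),.03);bot.movel(at('b',-.05),.1);bot.dwell(.3)
a=.145
bot.movel(at('b',-.09),.15)
bot.movep(at('y',-.06),ori('y',a));print(bot.state()["time_s"])
bot.movel(at('y',-.006),.1)
press('y',a,[-.003,.003,.008,.0135]);shot("p2")
im=cv2.imread("pics/p2.png")
u,v=proj(bot.camera_params("wrist"),PAD['y']-my*.052+ez*.04);print(u,v)
u0,v0=int(u)-60,int(v)-50;print(u0,v0)
cv2.imwrite("pics/p2c.png",cv2.resize(im[v0:v0+100,u0:u0+120],None,fx=5,fy=5,interpolation=cv2.INTER_CUBIC))
E
```

```text
0.0124 z 53.68 xyerr [ 0.1 -0. ] F [-0.2   1.73  4.81] t 7.32
11.7917
-0.003 z 69.21 xyerr [ 0.1 -0.1] F [-0.98 -0.94  1.03] t 12.93
0.003 z 63.06 xyerr [ 0. -0.] F [-0.83 -0.9   1.46] t 13.53
0.008 z 58.11 xyerr [ 0. -0.] F [-0.83 -1.88  2.69] t 14.08
0.0135 z 52.59 xyerr [ 0. -0.] F [-2.02 -2.31  4.63] t 14.66
225.43860228760937 250.8980255015752
165 200
```

View pics/p2c.png

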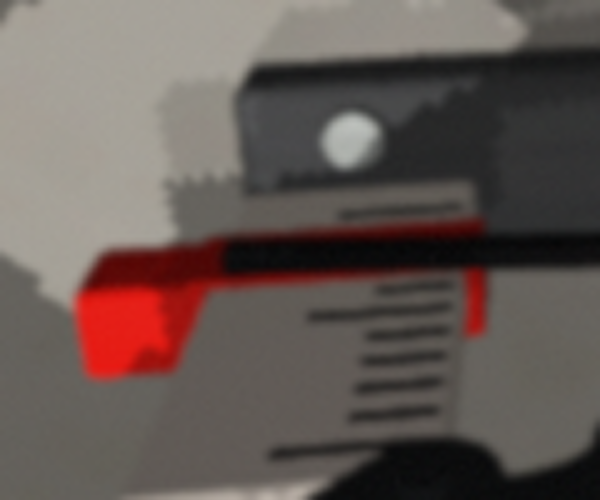

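The yellow needle (about y=240–270 in the crop) is over the band, from (100,250)–(485,222) to (205,288)–(470,268). I'll compute the heights.

```bash
python3 - <<'E'
from h import *
p=bot.camera_params("wrist");M=np.stack([mx,my,ez],1)
c=(PAD['b']+PAD['y'])/2
pts=dict(needle=(260,255),lo=(440,225),loL=(105,251),upL=(205,289),upR=(460,268),tabup=(80,291),top=(200,488))
for off in(.054,.056,.058,.060,.062):
    print(off,{k:tuple(float(t) for t in (M.T@(onplane(p,165+u/5,200+v/5,c+mx*off,mx)-c)*1e3)[[1,2]].round(1)) for k,(u,v) in pts.items()})
E
```

```text
0.054 {'needle': (-111.4, 41.4), 'lo': (-91.6, 37.1), 'loL': (-129.1, 37.9), 'upL': (-116.0, 48.2), 'upR': (-88.7, 47.7), 'tabup': (-129.3, 46.7), 'top': (-109.1, 82.9)}
0.056 {'needle': (-112.3, 37.7), 'lo': (-92.0, 33.2), 'loL': (-130.4, 34.1), 'upL': (-117.0, 44.7), 'upR': (-89.1, 44.1), 'tabup': (-130.6, 43.1), 'top': (-109.9, 80.2)}
0.058 {'needle': (-113.2, 33.9), 'lo': (-92.4, 29.4), 'loL': (-131.7, 30.2), 'upL': (-117.9, 41.1), 'upR': (-89.4, 40.5), 'tabup': (-131.9, 39.5), 'top': (-110.7, 77.5)}
0.06 {'needle': (-114.1, 30.2), 'lo': (-92.8, 25.6), 'loL': (-133.1, 26.4), 'upL': (-118.9, 37.6), 'upR': (-89.7, 36.9), 'tabup': (-133.3, 35.9), 'top': (-111.5, 74.7)}
0.062 {'needle': (-114.9, 26.5), 'lo': (-93.2, 21.7), 'loL': (-134.4, 22.6), 'upL': (-119.9, 34.0), 'upR': (-90.0, 33.3), 'tabup': (-134.6, 32.3), 'top': (-112.4, 72.0)}
```

```bash
python3 - <<'E'
from h import *
press('y',.145,[.0155]);bot.dwell(1.5);shot("p3")
bot.movel(at('y',0),.03);bot.movel(at('y',-.08),.1);bot.dwell(.5)
a=cv2.imread("pics/p3.png")[200:300,165:285]
shot("p4");b=cv2.imread("pics/p4.png")
cv2.imwrite("pics/e.png",np.hstack([cv2.resize(a,(384,320),interpolation=cv2.INTER_CUBIC),cv2.resize(b,(416,320))[:320]]))
print(bot.state()["time_s"])
E
```

```text
0.0155 z 50.69 xyerr [0.1 0. ] F [-1.09 -1.6   5.35] t 15.11
18.825
```

View pics/e.png

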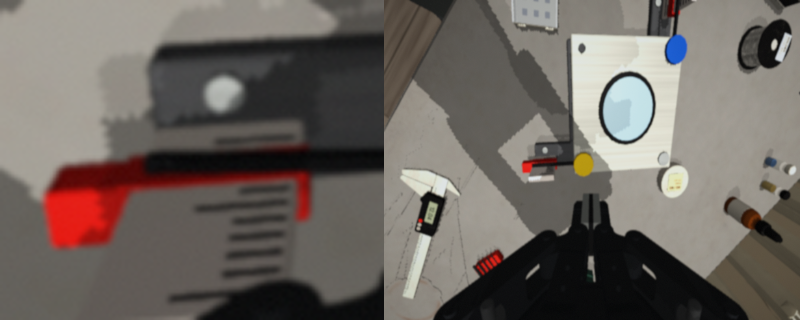

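Held yellow with the needle near the band centre once parallax is allowed for. The plate is now level, both pads are up and the bystanders are in place.

```bash
python3 -c "
from bench import bot
print(bot.sign_off())"
```

```text
the job is handed in; nothing more can be done
None
```

I pressed the blue pad and then the yellow pad until each needle stood in its red band (by my camera measurements), held each about 1.5 s, let them spring back and handed the job in at about 19 s; the result of the judging was not reported.

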